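Find the blind hole on the feeler pin and hold the spacer hole-up

ROBOT

A 6-joint arm with a two-finger parallel gripper is mounted at the origin on a cart in front of the work surface, level with it; the furniture and walls round the work are solid. World frame = base frame: x ahead of the robot, y to its left, z up, the work surface at z = 0. Lengths are in m, angles in rad, forces in N, time in s.
With the tool pointing down it reaches from about 0.25 to 0.725 m from the base axis. Payload 4 kg.
Tool frame: the origin (TCP) lies between the finger pads; the fingertips stand 17 mm ahead of it and the grasp point (between the pads) lies 2 mm behind it; z points along the fingers, x is the direction in which the jaws open and shut, and the axes are right-handed (so a half turn about z gives the same grasp; the last joint's range is limited). The gripper opens to 85 mm and grips with 20 to 120 N. Pads are 22 mm wide; open, the fingers measure 114 mm over their backs; the gripper's body (76 mm by 85 mm) begins 54 mm behind the grasp point. The pads swing forward as they close: fully open they stand 13 mm farther back than shut.
Start: joints at [0, 0.241, 0.005, 1.335, 0, 1.571], TCP at [0.5, -0, 0.222] pointing down, gripper open.
Joint ranges: [-2.72, 2.72], [-1.05, 1.87], [-1.09, 1.28], [-1.99, 2.15], [-1.42, 1.44], [-3.14, 3.14]. Speed limits (rad/s): [2.79, 2.79, 3.14, 3.14, 3.14, 3.14].

INTERFACE

Orientations are given as a unit quaternion [x, y, z, w].
In Python, from workcell import telemetry, cams, workorder gives the robot as it stands. The module is installed in compiled form; this text tells all that it offers.
- The arm moves only by the tool apply_moves, never from a script. Its argument "moves" is a list that holds one entry, the list of rows, each a list of 4 numbers: the shift along the tool's x, y, z in mm, then the turn about the tool's z in degrees. A call has exactly 10 rows; each row shifts and turns the pose as measured when the row begins, along the tool's axes as they then stand; what a row does not reach is not made up. A row lasts 1/10 s, in which the tool goes at most 50 mm and 8.59 degrees, less where a joint would pass 70% of its speed; a pose out of reach is approached as far as the arm can. A call with a gripper value outside its range is refused whole. "hand" is the gripper's target within -1 to 1 (fully open at 1, half-way at 0, shut at -1), set as the call begins (left out, the last holds). The fingers move at their own pace and stop on an object; the grip force is fixed at half the most. Time passes only in rows, so rows that do not move let the fingers close, or fill a call up. It gives the time, the measured TCP pose, the force and the opening at its end, in the units of the state.
- telemetry.get_obs(): the state, without advancing time (a new reading comes with each control period).
- cams.camera(name): name is "scene" or "side" or "wrist"; returns a dict with "color" (480x640x3 uint8, red, green, blue), "fovy" (degrees; the focal length in pixels is half the picture's height over the tangent of half this angle, whatever the lens; pixels are square), "cx", "cy" (the principal point, pixels), "camera_from_world" (4x4, takes a point from world to camera coordinates). Camera axes: x right, y down, z forward; pixel columns grow to the right and rows downward; lengths in m; the calibration is good to about 2 mm. A picture is of the moment at which its call begins. There is no depth.
- workorder.job_done(): hands the job in, once; it reports no verdict.
The state is a dict: "clock": time; "joint_pos": joint angles; "joint_vel": joint speeds; "tau": joint torques, N m; "eef_pos": TCP position; "tool_rot": TCP orientation; "ft_force": force on the tool from outside, world axes, zero at the start; "ft_torque": the same for the moment, N m; "grip_width": finger opening in m.
Only numpy, scipy, OpenCV 4.12 (cv2) and the standard library are available. Lean on these libraries where they do the work, as an engineer would, in place of code of your own. Each camera call takes 0.05 s, during which the arm holds its last target. There are 200 camera calls.

TASK

Lift the square metal spacer off the free-spinning turntable and find by feel which of its two ends has the deep blind hole: slide that end gently onto the feeler pin of the small stand until the pin is well down the hole (at the other end the pin stops in a shallow recess). Then take it off the pin, turn the spacer so that the deep hole faces straight up, and finish while still holding it in the gripper like that, still and well clear above the bench (at least 15 cm up); do not disturb the tape ring, the blue jar or the vial.

Things in the scene. Friction and masses are not known exactly. Their poses are not given: they have to be found in the camera images.
- spacer: Plain aluminium square bar, 52 mm long and 30 x 30 mm across, 0.07 to 0.14 kg, lying on its side on the turntable. Origin at its centre; its x axis runs along its length, y and z are square to two pairs of side faces. Each end has a 14 mm round mouth in its middle, with a 1 mm chamfer: at one end the hole is 22 mm deep and blind, at the other only 4 mm deep. The two ends look alike, and it is not told whether the deep hole is at the +x or the -x end: feel for it on the pin.
- turntable_top (a point): Centre of the upper face of the turntable's round plate, 35 mm above the bench; z up. The plate is 140 mm across with a 124 mm black rubber mat; it turns freely about the vertical through this point and its base is fixed to the bench. The spacer lies near the middle of it.
- turntable (a joint): Turn angle of the turntable's plate (rad, growing anticlockwise from above); it spins almost without friction.
- pin_stand: Feeler-pin stand, fixed to the bench: an aluminium post 22 mm thick, 24 mm wide and 86 mm high on a low base plate (70 x 80 x 10 mm). Origin on the bench below the post's pin-side face, z up; the level pin sticks out of this face along the stand's -x direction, its axis 70 mm above the bench.
- pin_tip (a point): The free, rounded tip of the stand's level steel pin, on the pin's axis. The pin is 8 mm thick and 29 mm long (a flat collar 14 mm across and 2 mm thick at its root); it points from the post to this tip, along the stand's -x direction; axes as those of the stand.
- tape_ring: Bystander: roll of tape lying flat, 48 mm across, 14 mm high; origin at the centre of its underside.
- jar_blue: Bystander: small lidded jar with blue contents, 32 mm across, 28 mm high; origin at the centre of its underside.
- vial_clear: Bystander: small clear vial, 19 mm across, 37 mm high, standing; origin at the centre of its underside.

How it is judged:
By the outcome, as a careful person would: the job done as asked, in the order asked, and still so for the second after the job is handed in, while the arm keeps its last pose, push and grip.
It also fails if it takes over 64 s, if anything falls off the work surface, if the arm or the gripper's body presses on something with over 40 N, if the wrist force passes 120 N, or if a joint passes its speed limit or range.

## Working session

There is one attempt and no reset: what is moved stays moved. The work goes in short steps, Python scripts to look and compute and a tool call to move; the robot and the scene stay as the last step left them, time stands still between calls to the robot, and variables do not carry over. Pictures are saved under pics/ and viewed, about 8 in all and at most 12, crops included, and the job is handed in when it is done.

Besides the shell and the picture viewer there is one more tool, called after "Request:" as name(argument=value, ...), one argument or row to a line, values as JSON. apply_moves: Moves the arm, as the interface text tells. Its arguments: {"type":"object","properties":{"moves":{"type":"array"},"hand":{"type":"number"}},"required":["moves"]}

```bash
mkdir -p pics
cat > h.py <<'E'
import numpy as np, cv2
from workcell import telemetry, cams, workorder
from scipy.spatial.transform import Rotation as R
def shot(n,f):
    c=cams.camera(n); cv2.imwrite('pics/'+f+'.png',c['color'][:,:,::-1]); np.savez('pics/'+f+'.npz',**c); return c
def ld(f): return dict(np.load('pics/'+f+'.npz'))
def foc(c): return 240/np.tan(np.radians(float(c['fovy']))/2)
def ray(c,u,v):
    T=np.linalg.inv(c['camera_from_world']); d=np.array([(u-c['cx'])/foc(c),(v-c['cy'])/foc(c),1.])
    return T[:3,3],T[:3,:3]@d
def onz(c,u,v,z):
    o,d=ray(c,u,v); return o+d*(z-o[2])/d[2]
def tri(obs):
    A=np.zeros((3,3));b=np.zeros(3)
    for c,u,v in obs:
        o,d=ray(c,u,v);d=d/np.linalg.norm(d);P=np.eye(3)-np.outer(d,d);A+=P;b+=P@o
    p=np.linalg.solve(A,b)
    return p,[np.round(proj(c,p)-np.array([u,v]),1) for c,u,v in obs]
def proj(c,p):
    q=c['camera_from_world']@np.append(p,1);return np.array([c['cx']+foc(c)*q[0]/q[2],c['cy']+foc(c)*q[1]/q[2]])
E
python3 - <<'E'
from h import *
for n in ['scene','side','wrist']:
    c=shot(n,n+'0'); print(n,c['fovy'],c['cx'],c['cy'],np.linalg.inv(c['camera_from_world']).round(3).tolist())
o=telemetry.get_obs(); print(o)
a=[cv2.imread(f'pics/{n}0.png') for n in ['scene','side','wrist']]
E
```

```text
scene 55.69345596245083 315.19418968861254 240.10523251944147 [[-0.86, -0.286, 0.422, 0.234], [-0.51, 0.504, -0.697, 0.617], [-0.013, -0.815, -0.579, 0.57], [0.0, 0.0, 0.0, 1.0]]
side 49.25227429311168 320.1459793739185 236.95872170822244 [[-0.365, 0.694, -0.62, 1.222], [0.931, 0.267, -0.249, 0.288], [-0.007, -0.668, -0.744, 0.845], [0.0, 0.0, 0.0, 1.0]]
wrist 63.2432138684432 318.6566118036644 238.3507272331877 [[1.0, 0.0, -0.001, 0.499], [-0.0, -0.96, -0.279, 0.07], [-0.001, 0.279, -0.96, 0.373], [0.0, 0.0, 0.0, 1.0]]
{'clock': 0.15, 'joint_pos': array([-4.51164373e-06,  2.41251590e-01,  4.03602751e-03,  1.33521666e+00,
        3.74195787e-05,  1.57082969e+00]), 'joint_vel': array([-0.00017967, -0.00359173,  0.002694  , -0.00024389,  0.00156027,
        0.00085783]), 'tau': array([-1.62746033e-03, -3.72633219e+01,  2.52638429e+01,  1.23480460e-02,
       -1.30651040e-05,  1.49362950e-05]), 'eef_pos': array([4.99499817e-01, 9.45127900e-06, 2.21312554e-01]), 'tool_rot': array([ 9.99999665e-01, -1.89538491e-05, -8.17947868e-04, -1.86979826e-05]), 'ft_force': array([ 0.2765994 ,  0.78349816, -0.24432527]), 'ft_torque': array([-0.00386389, -0.05534041, -0.0093172 ]), 'grip_width': 0.08514328572530953}
```

View pics/scene0.png

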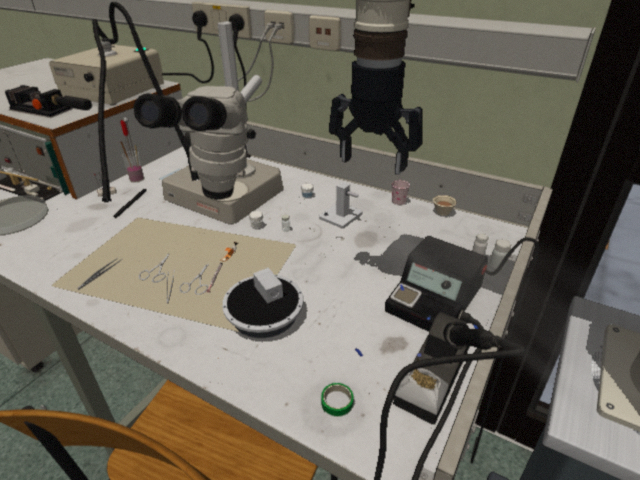

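View pics/wrist0.png

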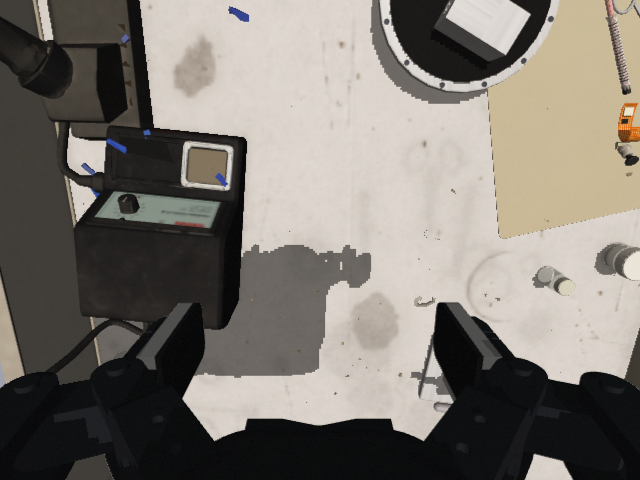

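View pics/side0.png

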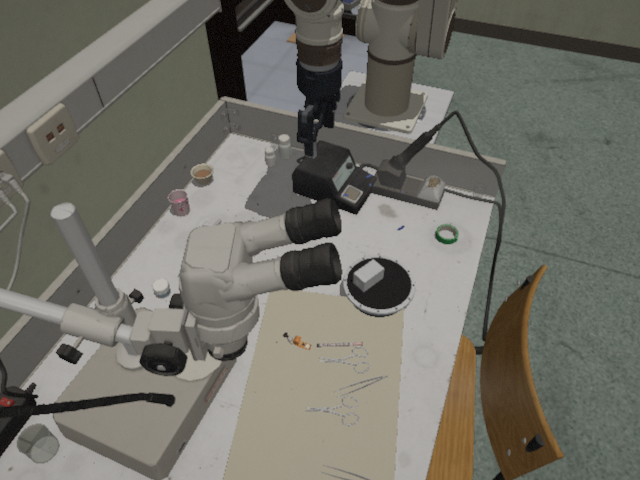

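The scene view shows the spacer at (267,286), the turntable at (262,303) and the stand at (343,205). In the side view the spacer is at (368,275) and the stand is hidden behind the microscope. The wrist view shows the spacer at (486,25), cut off at the top. I'll get rough positions first.

Run:
```python
from h import *
s,d,w=ld('scene0'),ld('side0'),ld('wrist0')
print('spacer top', onz(s,267,280,.065),onz(d,369,270,.065),onz(w,487,22,.065))
print('tt',onz(s,262,300,.035),onz(d,379,284,.035))
print('stand base',onz(s,341,217,.01),'post top',onz(s,342,186,.086),'base wrist',onz(w,425,385,.01))
for n,p in dict(tape=(337,410),jar=(256,226),vial=(285,229),other=(307,196)).items(): print(n,onz(s,*p,0))
print(onz(w,615,275,0),onz(w,545,275,0))
im=s['color'][165:235,300:385,::-1]; im2=s['color'][255:335,215:310,::-1]
cv2.imwrite('pics/c1.png',np.hstack([cv2.resize(im,(400,330),interpolation=2),cv2.resize(im2,(392,330),interpolation=2)]))
```

```text
spacer top [0.61372934 0.15152448 0.065     ] [0.61710774 0.14474874 0.065     ] [0.61799192 0.13963722 0.065     ]
tt [0.61286303 0.17129102 0.035     ] [0.61955121 0.16762649 0.035     ]
stand base [ 0.63736656 -0.16464277  0.01      ] post top [ 0.64042113 -0.17189443  0.086     ] base wrist [ 0.6143741  -0.20234325  0.01      ]
tape [0.41048026 0.27368331 0.        ]
jar [ 0.79469144 -0.05012049  0.        ]
vial [ 0.73045902 -0.07250036  0.        ]
other [ 0.76483993 -0.2232509   0.        ]
[ 0.80209877 -0.07801048  0.        ] [ 0.73044465 -0.07802052  0.        ]
```

View pics/c1.png

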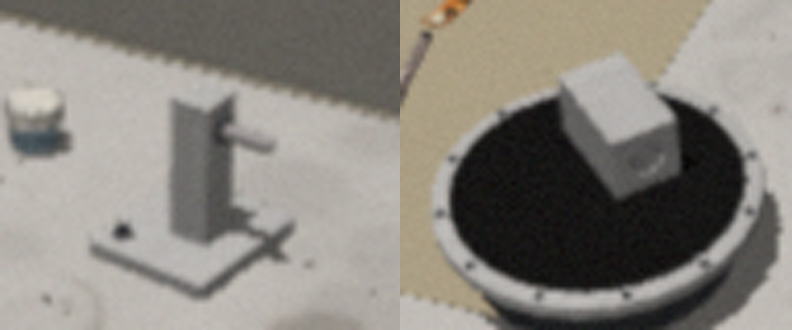

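The blue jar is at scene (307,192), and the stand's pin points right and toward the viewer, with its tip near (358,196). The spacer's near end, with its hole mouth, faces lower right. Next I'll look at the stand with the wrist camera.

Request:
apply_moves(
  moves=[
    [[15, 13, 0, 0], [15, 13, 0, 0], [15, 13, 0, 0], [15, 13, 0, 0], [15, 13, 0, 0], [15, 13, 0, 0], [15, 13, 0, 0], [15, 13, 0, 0], [0, 0, 0, 0], [0, 0, 0, 0]],
  ],
)

```text
clock: 1.15
eef_pos: [0.6207, -0.1069, 0.2152]
tool_rot: [1.0, 0.001, -0.006, -0.001]
ft_force: [0.3, -0.1, 0.3]
grip_width: 0.0851
```

Run:
```python
from h import *
c=shot('wrist','wrist1'); o=telemetry.get_obs(); print(o['clock'],o['eef_pos'],o['joint_pos'])
```

```text
1.2 [ 0.62051941 -0.10686628  0.21506965] [-1.70341550e-01  5.20588932e-01  3.99302964e-01  1.46206496e+00
 -4.14916610e-04  1.39869261e+00]
```

View pics/wrist1.png

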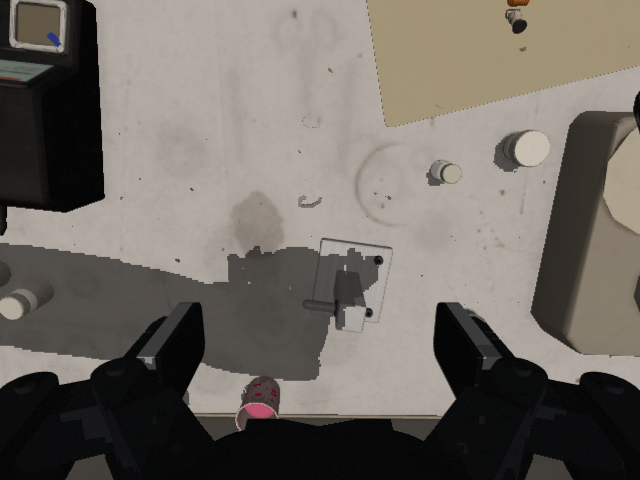

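Request:
apply_moves(
  moves=[
    [[0, -29, 0, 0], [0, -29, 0, 0], [0, -29, 0, 0], [0, -29, 0, 0], [0, -29, 0, 0], [0, -29, 0, 0], [0, -29, 0, 0], [0, -29, 0, 0], [0, -29, 0, 0], [0, 0, 0, 0]],
  ],
)

```text
clock: 2.2
eef_pos: [0.6104, 0.1685, 0.2175]
tool_rot: [1.0, 0.003, -0.008, -0.002]
ft_force: [-0.4, 0.4, 0.4]
grip_width: 0.0854
```

Run:
```python
from h import *
c=shot('wrist','wrist2'); o=telemetry.get_obs(); print(o['clock'],o['eef_pos'],o['joint_pos'])
```

```text
2.25 [0.61044564 0.16686372 0.21763319] [0.26369051 0.52950045 0.42039219 1.47683022 0.00634994 1.83008132]
```

View pics/wrist2.png

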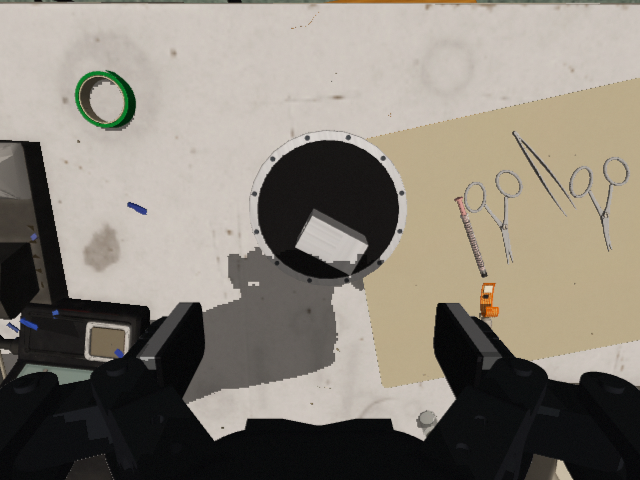

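In wrist1 the pin runs from its tip at about (304,304) to the post at about (337,308), the post top is near (350,318), and the jar at about (475,315) is behind a finger. In wrist2 the spacer's top face is centred near (333,238) and the turntable near (328,208). Next I'll measure the edges.

Run:
```python
from h import *
w=ld('wrist2');s=ld('scene0');d=ld('side0');w1=ld('wrist1')
def top(c,x0,y0,x1,y1,thr):
    g=cv2.cvtColor(c['color'],cv2.COLOR_RGB2GRAY); m=np.zeros_like(g); m[y0:y1,x0:x1]=(g[y0:y1,x0:x1]>thr)*255
    n,l,st,ce=cv2.connectedComponentsWithStats(m); 
    k=1+np.argmax(st[1:,4]); cs,_=cv2.findContours((l==k).astype(np.uint8),0,2); a=max(cs,key=cv2.contourArea)
    r=cv2.minAreaRect(a); print(thr,st[k],ce[k].round(1),cv2.boxPoints(r).round(1).tolist(),cv2.approxPolyDP(a,3,True)[:,0].tolist()); return ce[k]
for t in (130,160,190): top(w,285,200,372,278,t)
for t in (130,150,170,190): top(s,248,262,290,303,t)
for t in (130,160,190): top(d,348,255,392,292,t)
a=w['color'][195:290,280:390,::-1]; b=w1['color'][285:345,290:375,::-1]
cv2.imwrite('pics/c2.png',np.hstack([cv2.resize(a,(440,380),interpolation=0),cv2.resize(b,(340,380),interpolation=0)]))
```

```text
130 [ 295  216   73   48 1952] [329.1 242.4] [[294.0, 246.0], [309.79998779296875, 214.39999389648438], [368.20001220703125, 243.60000610351562], [352.3999938964844, 275.20001220703125]] [[312, 216], [295, 246], [326, 262], [354, 263], [356, 254], [363, 253], [367, 245]]
160 [ 296  216   72   48 1909] [329.2 242.6] [[295.1000061035156, 246.5], [311.70001220703125, 215.3000030517578], [367.29998779296875, 244.6999969482422], [350.70001220703125, 276.0]] [[312, 216], [296, 247], [326, 262], [354, 263], [356, 254], [362, 253], [367, 245]]
190 [ 298  217   69   46 1408] [330.6 242.1] [[297.20001220703125, 244.10000610351562], [312.1000061035156, 216.0], [366.6000061035156, 244.89999389648438], [351.70001220703125, 273.0]] [[312, 217], [343, 236], [340, 238], [311, 221], [298, 243], [328, 256], [329, 261], [341, 259], [350, 249], [347, 259], [354, 262], [356, 253], [366, 245], [357, 240], [354, 244], [355, 239]]
130 [248 262  42  28 882] [269.  272.5] [[248.0, 262.0], [289.0, 262.0], [289.0, 289.0], [248.0, 289.0]] [[248, 262], [248, 278], [254, 275], [265, 289], [280, 284], [277, 277], [289, 281], [289, 262]]
150 [248 262  42  27 844] [269.  272.1] [[248.0, 262.0], [289.0, 262.0], [289.0, 288.0], [248.0, 288.0]] [[248, 262], [248, 278], [254, 274], [265, 288], [279, 284], [277, 276], [289, 280], [289, 262]]
170 [254 268  26  20 291] [266.7 277.7] [[253.60000610351562, 273.0], [265.8999938964844, 264.0], [279.5, 282.70001220703125], [267.1000061035156, 291.6000061035156]] [[254, 273], [265, 287], [279, 283], [268, 268]]Traceback (most recent call last):
  File "<stdin>", line 9, in <module>
  File "<stdin>", line 6, in top
    return _wrapfunc(a, 'argmax', axis=axis, out=out, **kwds)
    return bound(*args, **kwds)
ValueError: attempt to get argmax of an empty sequence
```

Run:
```python
from h import *
w=ld('wrist2');s=ld('scene0');d=ld('side0');w1=ld('wrist1')
W=[(295.5,246.5),(312,215.5),(367.3,244.7),(350.7,275.5)]
P=np.array([onz(w,*p,.065) for p in W]); print(P.round(4),P.mean(0).round(4))
for p in P: print('scene',proj(s,p).round(1),'side',proj(d,p).round(1))
ax=((P[2]-P[1])+(P[3]-P[0]))/2; print(np.linalg.norm(ax),np.linalg.norm(P[1]-P[0]),np.degrees(np.arctan2(ax[1],ax[0])))
S=[(254,273),(268,268),(280,283),(265.5,287.5)]
Q=np.array([onz(s,*p,.065) for p in S]); print('scene on z',Q.round(4),Q.mean(0).round(4)); a2=(Q[2]-Q[1]+Q[3]-Q[0])/2;print(a2,np.degrees(np.arctan2(a2[1],a2[0])))
print(tri([(w,*np.mean(W,0)),(s,*np.mean(S,0))]))
a=w1['color'][285:345,290:375,::-1]; b=s['color'][175:215,325:370,::-1]
cv2.imwrite('pics/c2.png',np.hstack([cv2.resize(a,(425,300),interpolation=0),cv2.resize(b,(338,300),interpolation=0)]))
```

```text
[[0.5886 0.143  0.065 ]
 [0.6021 0.1691 0.065 ]
 [0.6473 0.1451 0.065 ]
 [0.6345 0.1181 0.065 ]] [0.6181 0.1438 0.065 ]
scene [282.  281.9] side [372.7 258.9]
scene [266.5 288.2] side [383.6 267.8]
scene [253.5 271.7] side [364.2 282. ]
scene [268.5 265.6] side [352.7 272.8]
0.051641736533858805 0.029383455465085497 -28.222948809238556
scene on z [[0.6445 0.1475 0.065 ]
 [0.6313 0.124  0.065 ]
 [0.59   0.1469 0.065 ]
 [0.6046 0.1686 0.065 ]] [0.6176 0.1467 0.065 ]
[-0.04059858  0.02204134  0.        ] 151.50205577777916
(array([0.61857184, 0.14405391, 0.06267207]), [array([ 0.7, -0.8]), array([ 0.5, -0.2])])
```

View pics/c2.png

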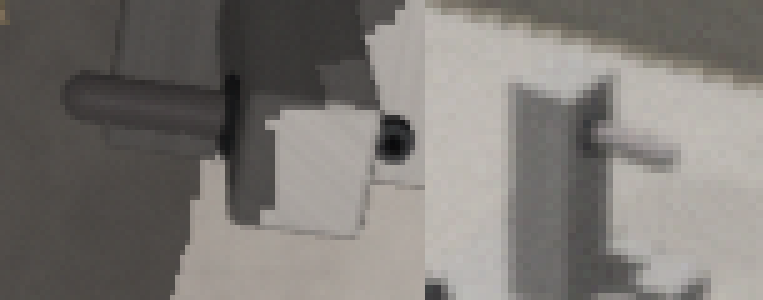

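In the crop, the pin tip is at wrist1 (302.4,303.6) with its root at (335,307.4), and at scene (358.6,195.9) with its root at (347.9,192.7). Next: triangulate the pin, and turn above the spacer.

Run:
```python
from h import *
s=ld('scene0');w1=ld('wrist1')
print('tip',tri([(w1,302.4,303.6),(s,358.6,195.9)])); print('root',tri([(w1,335,307.4),(s,347.9,192.7)]))
t=onz(w1,302.4,303.6,.07);r=onz(w1,335,307.4,.07);print(t,r,np.degrees(np.arctan2(*(r-t)[1::-1])),np.linalg.norm(r-t))
# centreline only
a=onz(w1,305,303.9,.07)
p,q=onz(w1,320.5,238,.01),onz(w1,393,247,.01);print(np.degrees(np.arctan2(*(q-p)[1::-1])),np.linalg.norm(q-p))
p,q=onz(w1,290+239/5,285+222/5,.086),onz(w1,290+358/5,285+237/5,.086);print(np.degrees(np.arctan2(*(q-p)[1::-1])),np.linalg.norm(q-p),p,q)
```

```text
tip (array([ 0.60440216, -0.18251825,  0.06561743]), [array([-0.3,  0.3]), array([-0.2,  0.1])])
root (array([ 0.6324208 , -0.18620494,  0.06430527]), [array([ 0.1, -0. ]), array([ 0., -0.])])
[ 0.60492959 -0.18016913  0.07      ] [ 0.63216578 -0.18345752  0.07      ] -6.8843535858778315 0.027433980256452276
-7.095222036242728 0.07001126259541245
-7.5592497247743085 0.01938295877767181 [ 0.6341064  -0.19501309  0.086     ] [ 0.65332091 -0.19756295  0.086     ]
```

Request:
apply_moves(
  moves=[
    [[0, 0, 12, -8], [0, 0, 12, -8], [0, 0, 12, -8], [0, 0, 12, -8], [0, 0, 12, -8], [0, 0, 12, -8], [0, 0, 12, -8], [0, 0, 12, -6], [0, 0, 0, 0], [0, 0, 0, 0]],
  ],
  hand=1,
)

```text
clock: 3.25
eef_pos: [0.6038, 0.1592, 0.1222]
tool_rot: [0.846, 0.533, -0.007, -0.004]
ft_force: [0.7, 0.6, -0.4]
grip_width: 0.0854
```

```bash
cat > st.py <<'E'
from h import *
import sys
o=telemetry.get_obs(); M=R.from_quat(o['tool_rot']).as_matrix()
print('t',o['clock'].round(2) if hasattr(o['clock'],'round') else o['clock'],'p',o['eef_pos'].round(4),'q',o['joint_pos'].round(2),'f',o['ft_force'].round(2),'w',round(o['grip_width'],4))
print('yaw x',np.degrees(np.arctan2(M[1,0],M[0,0])).round(1),'z',M[:,2].round(3),'y',M[:,1].round(3))
if len(sys.argv)>3:
    d=np.array(list(map(float,sys.argv[1:4])))-o['eef_pos']; print('tool mm',(M.T@d*1000).round(1))
E
python3 st.py .618 .144 .057
```

```text
t 3.25 p [0.6038 0.1592 0.1222] q [0.26 0.55 0.21 1.24 0.   0.7 ] f [ 0.65  0.62 -0.44] w 0.0854
yaw x 64.4 z [-0.016 -0.001 -1.   ] y [ 0.901 -0.433 -0.014]
tool mm [-7.  20.2 65. ]
```

Request:
apply_moves(
  moves=[
    [[-2, 6, 2, 1.5], [-2, 5, 4, 1], [-2, 5, 8, 0], [-1, 4, 10, 0], [0, 0, 10, 0], [0, 0, 10, 0], [0, 0, 6, 0], [0, 0, 0, 0], [0, 0, 0, 0], [0, 0, 0, 0]],
  ],
)

```text
clock: 4.25
eef_pos: [0.6192, 0.1416, 0.0686]
tool_rot: [0.86, 0.51, -0.007, -0.003]
ft_force: [0.4, 0.2, 0.2]
grip_width: 0.0854
```

```bash
python3 st.py .618 .144 .057; python3 -c "
from h import *
c=shot('wrist','wrist3')"
```

```text
t 4.25 p [0.6192 0.1416 0.0686] q [0.22 0.61 0.17 1.14 0.   0.72] f [0.42 0.15 0.18] w 0.0854
yaw x 61.3 z [-0.015 -0.001 -1.   ] y [ 0.877 -0.48  -0.012]
tool mm [ 1.6 -2.1 11.6]
```

View pics/wrist3.png

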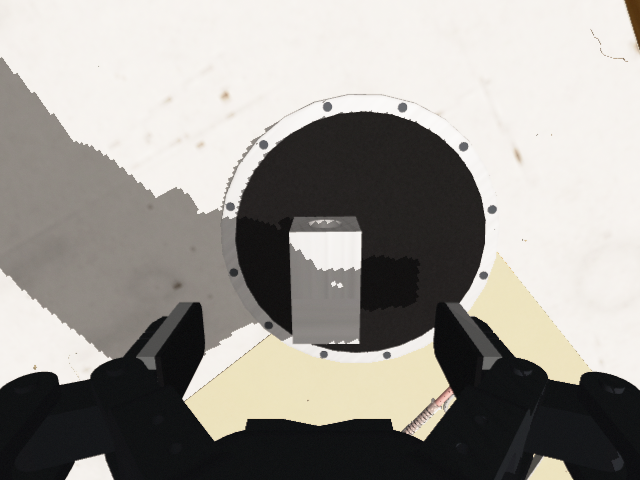

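The spacer is square to the jaws, spanning columns 290-361 and rows 230-343, about 3 mm to the right of the jaw centre. I'll correct that, go down and close.

Request:
apply_moves(
  moves=[
    [[2, -1, 3, 0], [0.5, -1, 4, 0], [0, 0, 3, 0], [0, 0, 1.5, 0], [0, 0, 0, 0], [0, 0, 0, 0], [0, 0, 0, 0], [0, 0, 0, 0], [0, 0, 0, 0], [0, 0, 0, 0]],
  ],
)

```text
clock: 5.3
eef_pos: [0.6196, 0.1455, 0.0579]
tool_rot: [0.86, 0.51, -0.005, -0.003]
ft_force: [-0.7, 1.1, 0.1]
grip_width: 0.0855
```

Request:
apply_moves(
  moves=[
    [[0, 0, 0, 0], [0, 0, 0, 0], [0, 0, 0, 0], [0, 0, 0, 0], [0, 0, 0, 0], [0, 0, 0, 0], [0, 0, 0, 0], [0, 0, 0, 0], [0, 0, 0, 0], [0, 0, 0, 0]],
  ],
  hand=-1,
)

```text
clock: 6.3
eef_pos: [0.6197, 0.1455, 0.0581]
tool_rot: [0.86, 0.51, -0.005, -0.003]
ft_force: [1.2, 0.7, -0.5]
grip_width: 0.0002
```

```bash
python3 st.py .618 .144 .057
```

```text
t 6.3 p [0.6197 0.1455 0.0581] q [0.23 0.62 0.16 1.11 0.   0.73] f [ 1.18  0.73 -0.46] w 0.0002
yaw x 61.4 z [-0.011 -0.    -1.   ] y [ 0.878 -0.479 -0.009]
tool mm [-2.1 -0.8  1.1]
```

The jaws shut to zero, so the grasp missed. I need to look.

```bash
python3 -c "
from h import *
c=shot('wrist','wrist4');s=shot('scene','scene4')
b=cv2.resize(s['color'][235:345,200:330,::-1],(520,440)); a=cv2.resize(c['color'][:,:,::-1],(280,210))
a=cv2.copyMakeBorder(a,0,230,0,0,0); cv2.imwrite('pics/c4.png',np.hstack([b,a]))"
```

```text
(no output)
```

View pics/c4.png

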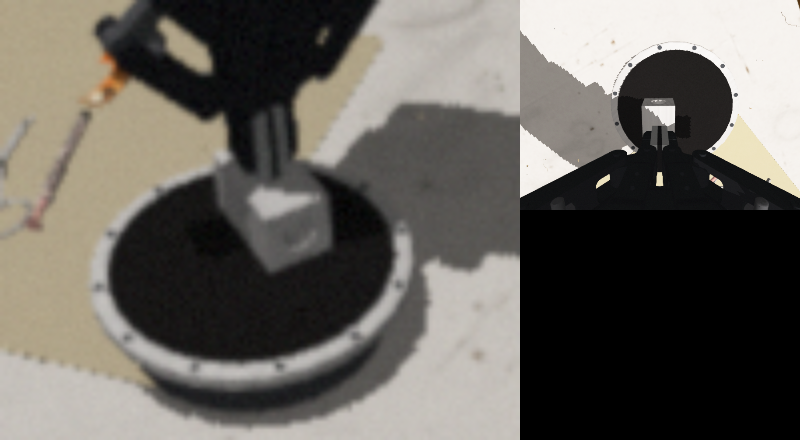

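The jaws closed above the spacer, with the fingertips over its top face at scene (267,280). I'll compare the real fingertip height with the stated one.

Run:
```python
from h import *
s=ld('scene4');o=telemetry.get_obs();M=R.from_quat(o['tool_rot']).as_matrix()
for k in (-.02,-.01,0,.017): p=o['eef_pos']+M[:,2]*k; print(k,p.round(4),proj(s,p).round(1))
for n in ('wrist2','wrist3','wrist4'): c=ld(n); print(n,np.linalg.inv(c['camera_from_world'])[:3,3].round(4))
d=ld('wrist2'); 
# height of spacer from two wrist views + scene: wrist3 top corners
w3=ld('wrist3');w2=ld('wrist2')
print(tri([(w3,290.5,232),(w2,295.5,246.5)]),tri([(w3,361,232),(w2,312,215.5)]), tri([(w3,293,343),(w2,350.7,275.5)]),tri([(w3,358.5,343),(w2,367.3,244.7)]))
```

```text
-0.02 [0.62   0.1456 0.0781] [265.5 271. ]
-0.01 [0.6199 0.1456 0.0681] [266.  275.5]
0 [0.6197 0.1455 0.0581] [266.5 280. ]
0.017 [0.6196 0.1455 0.0411] [267.3 287.4]
wrist2 [0.6117 0.2376 0.3697]
wrist3 [0.5587 0.1745 0.2214]
wrist4 [0.5586 0.1783 0.2107]
(array([0.58846898, 0.1431685 , 0.06458423]), [array([-0.5,  0.7]), array([-0.2, -0.4])]) (array([0.60210961, 0.16921373, 0.06546471]), [array([-0.1,  0.1]), array([-0. , -0.1])]) (array([0.63458304, 0.11782847, 0.06320741]), [array([-0.7,  0.6]), array([-0. , -0.5])]) (array([0.64723746, 0.14510347, 0.06556993]), [array([ 0.2, -0.3]), array([0. , 0.2])])
```

Run:
```python
from h import *
w=ld('wrist4');s=ld('scene4');o=telemetry.get_obs();M=R.from_quat(o['tool_rot']).as_matrix()
g=cv2.cvtColor(w['color'],cv2.COLOR_RGB2GRAY); print(g[225:330:5,290:350:5])
for k in (-.03,-.02,-.01,0,.017): p=o['eef_pos']+M[:,2]*k; print(k,proj(w,p).round(1))
g=cv2.cvtColor(s['color'],cv2.COLOR_RGB2GRAY); print(g[268:290:2,254:286:2])
```

```text
[[ 99 102 103  94 100  94  98 101  98 100 100 100]
 [ 98  99 132 130 216 129 213 120 152 102  99 100]
 [ 91 101  89 113 121 134 129 122 106  99 102  94]
 [ 99  98  99  95 101  95 100  97 102  96  94  96]
 [241 241 242 243 242 241 245 243 243 241 242 238]
 [132 234 241 242 242 241 245 243 243 241 243 238]
 [132 132 133 242 242 240 244 243 242 240 242 237]
 [132 132 130 135 242 240 244 243 243 240 242 237]
 [132 132 132 133 236 227 244 243 243 240 241 238]
 [130 131 131 134 134 130 243 242 242 240 242 237]
 [131 133 130 134 134 131 136 242 241 239 241 237]
 [132 132 132 135 133 129 136 242 241 240 241 238]
 [128 130 130 134 132 129 136 132 132 239 240 127]
 [131 132 130  80  79  27  17  79  80  87 133 127]
 [130 132 130  80  80  25  16  79  80  84 131 127]
 [ 16  17  45  80  79  22  15  80  80  80  18  18]
 [ 17  16  73  81  80  16  17  80  79  79  17  18]
 [ 17  15  77  80  80  16  16  79  81  80  18  17]
 [ 18  16  80  80  80  16  14  79  80  80  18  18]
 [ 15  17  80  81  81  14  14  80  79  79  25  16]
 [ 15  17  78  80  79  15  16  77  79  80  41  18]]
-0.03 [322.8 334.8]
-0.02 [322.5 321. ]
-0.01 [322.3 309. ]
0 [322.1 298.3]
0.017 [321.8 282.7]
[[163 130  12  15  20  68  59  34  65  22  99 162 164 161 188 192]
 [166 130  11  17  19  63  64  27  66  28  95 164 163 170 192 191]
 [174 145  28  13  12  66  67  29  68  37 100 163 159 189 195 192]
 [169 173  77  19  15  53  71  27  68  50 133 145 182 190 189 177]
 [116  91  74  32  15  55  68  29  67  76  77  69  95 110 143  95]
 [ 97  80  80  75  49  60  75  35  62  76  80  72  34  48  67  77]
 [ 78  77  79  82  80  79  76  71  80  81  80  76  71  18  14  31]
 [ 72  82  77  77  85 145 139 138 122  87  91  86  83  67  17   9]
 [ 63  77  77  76 137 179 180 184 182 181 180 175 128  91  39  11]
 [ 49  79  74  75 100 172 181 183 185 176 159 121  94  89  43  11]
 [ 25  55  75  72  91 129 175 165 145 100  94  88  91  89  51   4]]
```

The picture disagrees with the stated tool frame: shut, the fingertips sit about 8 mm behind the reported TCP instead of 17 mm ahead, and about 21 mm behind when open. That is a 25 mm offset along the tool. I'll open, go 26 mm deeper and close again.

Request:
apply_moves(
  moves=[
    [[0, 0, 0, 0], [0, 0, 0, 0], [0, 0, 0, 0], [0, 0, 0, 0], [0, 0, 0, 0], [0, 0, 0, 0], [0, 0, 0, 0], [0, 0, 0, 0], [0, 0, 0, 0], [0, 0, 0, 0]],
  ],
  hand=1,
)

```text
clock: 7.4
eef_pos: [0.6197, 0.1455, 0.0581]
tool_rot: [0.86, 0.51, -0.005, -0.003]
ft_force: [-0.7, -1.5, 0.5]
grip_width: 0.0852
```

Request:
apply_moves(
  moves=[
    [[0, 0, 4, 0], [0, 0, 4, 0], [0, 0, 4, 0], [0, 0, 4, 0], [0, 0, 4, 0], [0, 0, 3, 0], [0, 0, 2, 0], [0, 0, 0, 0], [0, 0, 0, 0], [0, 0, 0, 0]],
  ],
)

```text
clock: 8.4
eef_pos: [0.6189, 0.1454, 0.03]
tool_rot: [0.86, 0.51, -0.005, -0.003]
ft_force: [-0.3, 0.1, -0.5]
grip_width: 0.0849
```

```bash
python3 st.py .618 .144 .032
python3 - <<'E'
from h import *
c=shot('wrist','wrist5'); g=cv2.cvtColor(c['color'],cv2.COLOR_RGB2GRAY)
for r in (250,270,290,310): print(r,''.join('#' if v>110 else '.' for v in g[r,200:440:3]))
E
```

```text
t 8.4 p [0.6189 0.1454 0.03  ] q [0.23 0.65 0.12 1.06 0.   0.73] f [-0.29  0.06 -0.47] w 0.0849
yaw x 61.4 z [-0.012 -0.001 -1.   ] y [ 0.878 -0.479 -0.011]
tool mm [-1.7 -0.2 -2. ]
250 ###..............................#############..................................
270 ###.....................###############################.........................
290 ####....................###############################.........................
310 ....##..................##############################..........................
```

Request:
apply_moves(
  moves=[
    [[0, 0, 0, 0], [0, 0, 0, 0], [0, 0, 0, 0], [0, 0, 0, 0], [0, 0, 0, 0], [0, 0, 0, 0], [0, 0, 0, 0], [0, 0, 0, 0], [0, 0, 0, 0], [0, 0, 0, 0]],
  ],
  hand=-1,
)

```text
clock: 9.45
eef_pos: [0.6195, 0.1455, 0.031]
tool_rot: [0.86, 0.51, -0.005, -0.003]
ft_force: [0.6, 0.1, 1.1]
grip_width: 0.0289
```

```bash
python3 st.py .618 .144 .032
```

```text
t 9.45 p [0.6195 0.1455 0.031 ] q [0.23 0.65 0.12 1.06 0.   0.73] f [0.58 0.13 1.11] w 0.0289
yaw x 61.4 z [-0.011 -0.    -1.   ] y [ 0.878 -0.479 -0.009]
tool mm [-2.1 -0.6 -0.9]
```

It's gripped, at 28.9 mm. Now to lift and carry it to the pin.

Request:
apply_moves(
  moves=[
    [[0, 0, -20, 0], [0, 0, -20, 0], [0, 0, -20, 0], [0, 0, -20, 0], [-10, 3, -15, 0], [-20, 6, -5, 0], [-27, 8, 0, 0], [-27, 8, 0, 0], [-27, 8, 0, 0], [-27, 8, 0, 0]],
  ],
)

```text
clock: 10.45
eef_pos: [0.5871, 0.0005, 0.1324]
tool_rot: [0.858, 0.513, -0.008, -0.003]
ft_force: [1.2, -0.0, -0.5]
grip_width: 0.0288
```

Request:
apply_moves(
  moves=[
    [[-27, 8, 0, 0], [-27, 8, 0, 0], [-27, 8, 0, 0], [-27, 8, 0, 0], [-18, 6, 0, -5], [-12, 4, 0, -5], [-4, 2, 0, -5], [0, 0, 0, -5], [0, 0, 0, -1.5], [0, 0, 0, 0]],
  ],
)

```text
clock: 11.45
eef_pos: [0.5497, -0.1633, 0.1319]
tool_rot: [0.747, 0.665, -0.011, -0.007]
ft_force: [0.3, 0.4, -1.2]
grip_width: 0.0287
```

```bash
python3 st.py .5544 -.1737 .13
python3 - <<'E'
from h import *
c=shot('wrist','wrist6')
E
```

```text
t 11.45 p [ 0.5497 -0.1633  0.1319] q [-0.28  0.45  0.07  1.21 -0.01 -0.17] f [ 0.26  0.39 -1.21] w 0.0287
yaw x 83.4 z [-0.026 -0.005 -1.   ] y [ 0.993 -0.116 -0.025]
tool mm [-9.8  5.9  1.9]
```

View pics/wrist6.png

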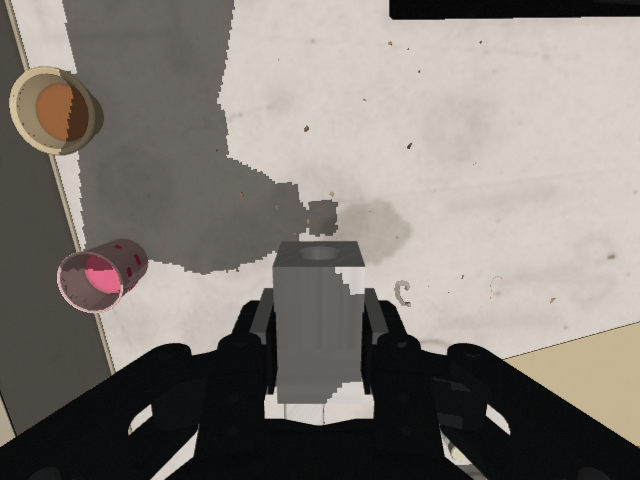

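The bar is held square and centred: its top face spans columns 273-366, and the hole mouth at the tool's -y end is at (322,252). From here I'll work out the bar's place in the tool frame and the approach.

Run:
```python
from h import *
w=ld('wrist6');o=telemetry.get_obs();M=R.from_quat(o['tool_rot']).as_matrix();e=o['eef_pos']
T=[]
for u,v in [(273,268),(366,268),(363,402),(277,402)]:
    O,d=ray(w,u,v); O=M.T@(O-e); d=M.T@d; T.append(O+d*(-.034-O[2])/d[2])
T=np.array(T)*1000; print(T.round(1),T.mean(0).round(1))
# pin tip from other views
s=ld('scene0'); print(onz(s,358.6,195.9,.07),onz(s,358.6,195.9,.068))
```

```text
[[-16.1 -27.  -34. ]
 [ 13.9 -27.  -34. ]
 [ 14.5  24.2 -34. ]
 [-16.3  24.2 -34. ]] [ -1.   -1.4 -34. ]
[ 0.60099064 -0.17593212  0.07      ] [ 0.60245897 -0.17910619  0.068     ]
```

```bash
python3 st.py .5544 -.1729 .051
```

```text
t 11.5 p [ 0.5497 -0.1632  0.1319] q [-0.28  0.45  0.07  1.21 -0.01 -0.17] f [ 0.58  0.17 -0.71] w 0.0289
yaw x 83.3 z [-0.026 -0.005 -1.   ] y [ 0.993 -0.116 -0.025]
tool mm [-8.4  7.9 80.8]
```

Request:
apply_moves(
  moves=[
    [[-3, 3, 12, 0], [-3, 3, 12, 0], [-2, 2, 12, 0], [0, 0, 12, 0], [0, 0, 12, 0], [0, 0, 10, 0], [0, 0, 6, 0], [0, 0, 3, 0], [0, 0, 0, 0], [0, 0, 0, 0]],
  ],
)

```text
clock: 12.5
eef_pos: [0.553, -0.1726, 0.0432]
tool_rot: [0.747, 0.664, -0.013, -0.009]
ft_force: [0.1, -0.2, -0.7]
grip_width: 0.0289
```

```bash
python3 st.py .5544 -.1729 .051;  python3 - <<'E'
from h import *
s=shot('scene','scene7')
cv2.imwrite('pics/c7.png',cv2.resize(s['color'][155:235,310:410,::-1],(750,600),interpolation=2))
E
```

```text
t 12.5 p [ 0.553  -0.1726  0.0432] q [-0.3   0.55 -0.02  1.03 -0.01 -0.18] f [ 0.08 -0.18 -0.72] w 0.0289
yaw x 83.3 z [-0.031 -0.004 -1.   ] y [ 0.993 -0.117 -0.03 ]
tool mm [-0.1  1.2 -7.8]
```

View pics/c7.png

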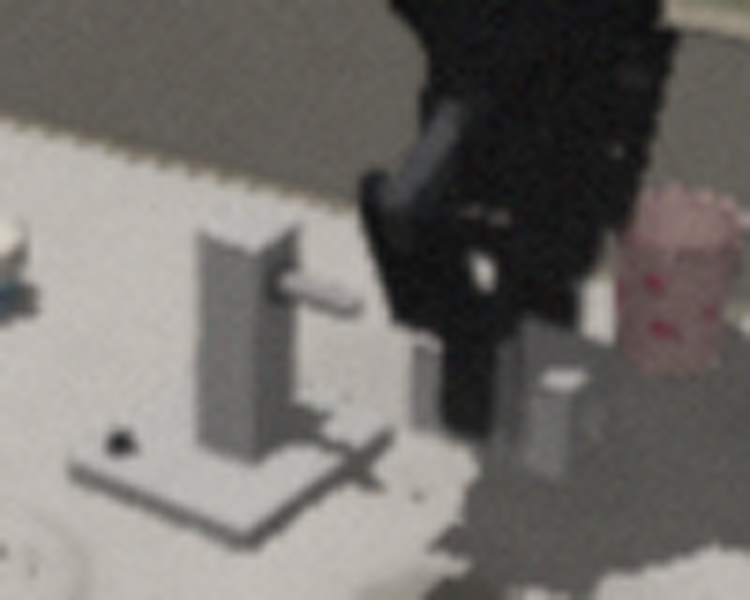

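The bar is short of the pin and low. In scene, the pin tip is at (358,195), and the bar's leading near edge runs from (365.1,200.3) to (365.3,212.3). Checking the model against this view.

Run:
```python
from h import *
s=ld('scene7');o=telemetry.get_obs();M=R.from_quat(o['tool_rot']).as_matrix();e=o['eef_pos']
B=np.array([-1,-1.4,-19])
for y in (26,-26):
  for x in (15,):
    for z in (-15,15): p=e+M@(B+[x,y,z])/1000; print((x,y,z),p.round(4),proj(s,p).round(1))
for p in ([.604,-.18,.07],[.605,-.18,.07],[.6045,-.182,.067]): print(proj(s,p).round(1))
print('endface',(e+M@(B+[0,26,0])/1000).round(4), M@[0,1,0])
```

```text
(15, 26, -15) [ 0.5801 -0.1615  0.0765] [364.5 198.6]
(15, 26, 15) [ 0.5792 -0.1617  0.0465] [364.2 210.6]
(15, -26, -15) [ 0.5285 -0.1554  0.0781] [385.7 205.3]
(15, -26, 15) [ 0.5276 -0.1556  0.0481] [385.  217.5]
[358.2 194.8]
[357.8 194.7]
[358.3 195.5]
endface [ 0.5779 -0.1765  0.0616] [ 0.99268083 -0.11702027 -0.02984997]
```

The scene bias is the same for both bar and pin, so their relative places are good to about 1 mm. Raise by 8 mm and approach.

Request:
apply_moves(
  moves=[
    [[0, 0, -4, 0], [0, 0, -4, 0], [0, 0, 0, 0], [0, 4, 0, 0], [0, 4, 0, 0], [0, 4, 0, 0], [0, 4, 0, 0], [0, 3, 0, 0], [0, 0, 0, 0], [0, 0, 0, 0]],
  ],
)

```text
clock: 13.55
eef_pos: [0.576, -0.1755, 0.0536]
tool_rot: [0.747, 0.664, -0.012, -0.007]
ft_force: [-0.2, -0.4, -0.6]
grip_width: 0.0291
```

```bash
cat > e.py <<'E'
from h import *
import sys
sg=int(sys.argv[1]); o=telemetry.get_obs();M=R.from_quat(o['tool_rot']).as_matrix();e=o['eef_pos'];B=np.array([-1,-1.4,-19])
L=e+M@(B+[0,sg*26,0])/1000; ps=np.array([np.cos(np.radians(-7.1)),np.sin(np.radians(-7.1)),0]); v=L-[.604,-.18,.07]
d=v@ps; print('t',o['clock'],'face',L.round(4),'depth mm',(d*1000).round(1),'lat tool mm',(M.T@(-(v-d*ps))*1000).round(1),'f along',(o['ft_force']@ps).round(2),o['ft_force'].round(1),'axis',(sg*M[:,1]).round(3),'q6',o['joint_pos'][5].round(2),'w',o['grip_width'])
print(np.degrees(np.arctan2(sg*M[1,1],sg*M[0,1])).round(1),e.round(4))
E
python3 e.py 1
```

```text
t 13.55 face [ 0.6008 -0.1793  0.072 ] depth mm -3.3 lat tool mm [-0.3  0.   2. ] f along -0.15 [-0.2 -0.4 -0.6] axis [ 0.993 -0.117 -0.025] q6 -0.17 w 0.02909144537097363
-6.7 [ 0.576  -0.1755  0.0536]
```

Request:
apply_moves(
  moves=[
    [[0, 0, 1.5, 0], [0, 1.5, 0, 0], [0, 1.5, 0, 0], [0, 1.5, 0, 0], [0, 1.5, 0, 0], [0, 1.5, 0, 0], [0, 1.5, 0, 0], [0, 1.5, 0, 0], [0, 1.5, 0, 0], [0, 1.5, 0, 0]],
  ],
)

```text
clock: 14.55
eef_pos: [0.584, -0.1765, 0.0512]
tool_rot: [0.747, 0.664, -0.016, -0.011]
ft_force: [-4.4, 0.7, 2.7]
grip_width: 0.029
```

```bash
python3 e.py 1
```

```text
t 14.55 face [ 0.609  -0.1803  0.0693] depth mm 5.0 lat tool mm [-0.3 -0.  -0.7] f along -4.43 [-4.4  0.7  2.7] axis [ 0.992 -0.118 -0.037] q6 -0.17 w 0.028982626846463373
-6.8 [ 0.584  -0.1765  0.0512]
```

It stopped about 5 mm past the tip with a −4.4 N push, which fits the shallow recess. Back off, rise and flip to check the other end.

Request:
apply_moves(
  moves=[
    [[0, -5, 0, 0], [0, -6, 0, 0], [0, -8, 0, 0], [0, -8, -12, 0], [0, -8, -12, 0], [0, -8, -12, 0], [0, -4, -12, 8.5], [0, 0, -2, 8.5], [0, 0, 0, 8.5], [0, 0, 0, 8.5]],
  ],
)

```text
clock: 15.55
eef_pos: [0.5369, -0.1709, 0.1137]
tool_rot: [0.911, 0.412, -0.014, -0.003]
ft_force: [-0.4, -0.3, -1.5]
grip_width: 0.029
```

Request:
apply_moves(
  moves=[
    [[0, 0, 0, 8.5], [0, 0, 0, 8.5], [0, 0, 0, 8.5], [0, 0, 0, 8.5], [0, 0, 0, 8.5], [0, 0, 0, 8.5], [0, 0, 0, 8.5], [0, 0, 0, 8.5], [0, 0, 0, 8.5], [0, 0, 0, 8.5]],
  ],
)

```text
clock: 16.55
eef_pos: [0.5375, -0.172, 0.1311]
tool_rot: [0.948, -0.32, -0.002, 0.007]
ft_force: [-1.1, -0.3, -0.3]
grip_width: 0.0289
```

```bash
python3 e.py -1; python3 st.py
```

```text
t 16.55 face [ 0.5535 -0.1494  0.1497] depth mm -53.9 lat tool mm [12.  19.7 80. ] f along -1.03 [-1.1 -0.3 -0.3] axis [ 0.606  0.796 -0.015] q6 1.92 w 0.028906284227612034
52.7 [ 0.5375 -0.172   0.1311]
t 16.55 p [ 0.5375 -0.172   0.1311] q [-0.3   0.42  0.02  1.17 -0.01  1.92] f [-1.08 -0.31 -0.32] w 0.0289
yaw x -37.3 z [-0.008 -0.013 -1.   ] y [-0.606 -0.796  0.015]
```

Request:
apply_moves(
  moves=[
    [[0, 0, 0, 8.5], [0, 0, 0, 8.5], [0, 0, 8, 8.5], [0, 0, 8, 8.5], [0, 0, 8, 8.5], [0, 0, 8, 8.5], [0, 0, 8, 8.5], [0, 0, 8, 0.5], [0, 0, 6, 0], [0, 0, 0, 0]],
  ],
)

```text
clock: 17.55
eef_pos: [0.5391, -0.1742, 0.0909]
tool_rot: [-0.658, 0.753, -0.011, -0.002]
ft_force: [-0.4, -0.1, -1.6]
grip_width: 0.029
```

```bash
python3 e.py -1
python3 - <<'E'
from h import *
w=shot('wrist','wrist8');w=shot('side','side8')
E
```

```text
t 17.55 face [ 0.5661 -0.1765  0.1103] depth mm -38.0 lat tool mm [-1.9  0.6 40.3] f along -0.41 [-0.4 -0.1 -1.6] axis [ 0.991 -0.134  0.014] q6 2.97 w 0.02896808912943626
-7.7 [ 0.5391 -0.1742  0.0909]
```

View pics/wrist8.png

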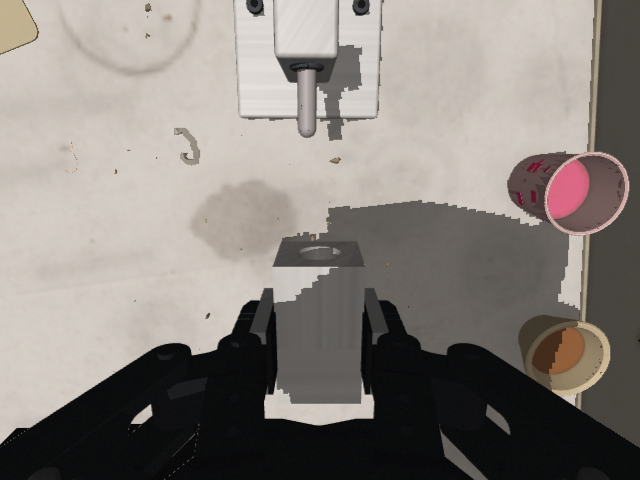

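The pin is clearly visible, with its tip at (308,136), its root at (307,72) and its axis nearly vertical. The bar is centred at column 319.5. I'll compute the lateral offset in the tool frame.

Run:
```python
from h import *
w=ld('wrist8');o=telemetry.get_obs();M=R.from_quat(o['tool_rot']).as_matrix();e=o['eef_pos']
t=onz(w,308,136,.07);r=onz(w,307,72,.07);print(t,r,np.degrees(np.arctan2(*(r-t)[1::-1])),np.linalg.norm(r-t))
print((M.T@(t-e)*1000).round(1),(M.T@(r-e)*1000).round(1))
```

```text
[ 0.60503089 -0.18019612  0.07      ] [ 0.63045171 -0.1834108   0.07      ] -7.207290326800532 0.025623281761892488
[ -3.4 -65.2  22.5] [ -3.6 -90.8  22.9]
```

Request:
apply_moves(
  moves=[
    [[-1, 0, 10, 0], [-1.2, 0, 10, 0], [0, 0, 10, 0], [0, 0, 8, 0], [0, 0, 2, 0], [0, -8, 0, 0], [0, -8, 0, 0], [0, -8, 0, 0], [0, -5, 0, 0], [0, 0, 0, 0]],
  ],
)

```text
clock: 18.65
eef_pos: [0.5735, -0.1773, 0.0491]
tool_rot: [-0.659, 0.752, -0.012, -0.001]
ft_force: [0.0, -0.2, -1.1]
grip_width: 0.0293
```

```bash
python3 e.py -1
```

```text
t 18.65 face [ 0.6005 -0.1795  0.0686] depth mm -3.5 lat tool mm [ 0.1 -0.  -1.4] f along 0.08 [ 0.  -0.2 -1.1] axis [ 0.991 -0.132  0.017] q6 2.98 w 0.029275929903748693
-7.6 [ 0.5735 -0.1773  0.0491]
```

Request:
apply_moves(
  moves=[
    [[0, 0, -1, 0], [0, -1.5, 0, 0], [0, -1.5, 0, 0], [0, -1.5, 0, 0], [0, -1.5, 0, 0], [0, -1.5, 0, 0], [0, -1.5, 0, 0], [0, -1.5, 0, 0], [0, -1.5, 0, 0], [0, -1.5, 0, 0]],
  ],
)

```text
clock: 19.65
eef_pos: [0.5874, -0.1791, 0.0509]
tool_rot: [-0.659, 0.752, -0.012, -0.001]
ft_force: [0.6, -0.3, -0.3]
grip_width: 0.0289
```

```bash
python3 e.py -1
```

```text
t 19.65 face [ 0.6144 -0.1814  0.0703] depth mm 10.5 lat tool mm [-0.1  0.   0.3] f along 0.65 [ 0.6 -0.3 -0.3] axis [ 0.991 -0.132  0.017] q6 2.99 w 0.028898789987696235
-7.6 [ 0.5874 -0.1791  0.0509]
```

No force at 10.5 mm, so the tool's -y end is the deep one. I'll go well down the hole.

Request:
apply_moves(
  moves=[
    [[0, -1.2, 0, 0], [0, -1.2, 0, 0], [0, -1.2, 0, 0], [0, -1.2, 0, 0], [0, -1.2, 0, 0], [0, -1.2, 0, 0], [0, -1.2, 0, 0], [0, -1, 0, 0], [0, 0, 0, 0], [0, 0, 0, 0]],
  ],
)

```text
clock: 20.65
eef_pos: [0.5978, -0.1805, 0.0509]
tool_rot: [-0.659, 0.752, -0.012, -0.001]
ft_force: [0.4, -0.0, -0.4]
grip_width: 0.0289
```

```bash
python3 e.py -1
```

```text
t 20.65 face [ 0.6248 -0.1828  0.0704] depth mm 21.0 lat tool mm [-0.2  0.   0.4] f along 0.44 [ 0.4 -0.  -0.4] axis [ 0.991 -0.132  0.017] q6 2.99 w 0.028891591609522448
-7.6 [ 0.5978 -0.1805  0.0509]
```

The pin is about 20 mm down the hole with no resistance, so the deep end is the tool's -y end. Now I'll back off and rise. Only turns about tool z are commanded directly, so I plan to tilt the tool by reaching past its outward limit. First I'll check how much room there is near the microscope.

Request:
apply_moves(
  moves=[
    [[0, 4, 0, 0], [0, 6, 0, 0], [0, 8, 0, 0], [0, 8, 0, 0], [0, 8, 0, 0], [0, 8, 0, 0], [0, 8, -10, 0], [0, 4, -20, 0], [0, 0, -30, 0], [0, 0, -30, 0]],
  ],
)

```text
clock: 21.65
eef_pos: [0.5313, -0.1693, 0.1391]
tool_rot: [-0.658, 0.753, -0.006, -0.004]
ft_force: [0.6, -0.2, -0.7]
grip_width: 0.0292
```

```bash
python3 e.py -1; python3 st.py .5 0 .33;python3 - <<'E'
from h import *
s=ld('scene0');d=ld('side0')
for a,b in [((156,112),(325,218)),((156,112),(318,265)),((198,108),(325,218)),((198,108),(318,265)),((215,180),(227,345))]: print(tri([(s,*a),(d,*b)]))
E
```

```text
t 21.65 face [ 0.5586 -0.1717  0.1582] depth mm -46.1 lat tool mm [ 1.3  0.3 88.2] f along 0.65 [ 0.6 -0.2 -0.7] axis [ 0.991 -0.133  0.004] q6 2.97 w 0.02919031011074202
-7.6 [ 0.5313 -0.1693  0.1391]
t 21.65 p [ 0.5313 -0.1693  0.1391] q [-0.3   0.4   0.    1.17 -0.01  2.97] f [ 0.63 -0.16 -0.75] w 0.0292
yaw x -97.6 z [ 0.002 -0.016 -1.   ] y [-0.991  0.133 -0.004]
tool mm [-160.8   52.8 -193.6]
(array([0.78973298, 0.13628418, 0.34187309]), [array([ 10.5, -11.3]), array([10.2, 15.2])])
(array([0.82831211, 0.12785852, 0.31565298]), [array([ 0.5, -0.5]), array([0.5, 0.7])])
(array([0.75476427, 0.10814898, 0.32707014]), [array([-0.3,  0.4]), array([-0.3, -0.5])])
(array([0.79371708, 0.09911518, 0.30032386]), [array([-11.6,  10.7]), array([ -9.6, -16.5])])
(array([ 0.8735994 , -0.01756588,  0.10770986]), [array([-1.9,  1.7]), array([-1.9, -2.9])])
```

The eyepieces are at about (0.755, 0.108, 0.327) and (0.83, 0.13, 0.316), so I'll do the outward reach at an azimuth of about +25°, over the open front side.

Request:
apply_moves(
  moves=[
    [[0, 0, -35, 0], [0, 0, -40, 0], [0, 0, -40, 0], [-25, 9, -35, 0], [-30, 11, -30, 0], [-35, 13, -20, 0], [-40, 14, 0, 0], [-40, 14, 0, 0], [-40, 14, 0, 0], [-40, 14, 0, 0]],
  ],
)

```text
clock: 22.65
eef_pos: [0.457, 0.0099, 0.3609]
tool_rot: [-0.702, 0.712, 0.01, 0.029]
ft_force: [0.8, 0.2, -0.7]
grip_width: 0.0288
```

Request:
apply_moves(
  moves=[
    [[-40, 14, 0, 0], [-40, 14, 0, 0], [-35, 10, 0, -3], [-20, 6, 0, -7], [0, 0, 0, -8], [0, 0, 0, -8], [0, 0, 0, -7], [0, 0, 0, 0], [0, 0, 0, 0], [0, 0, 0, 0]],
  ],
)

```text
clock: 23.65
eef_pos: [0.4002, 0.0979, 0.3758]
tool_rot: [0.896, -0.441, -0.011, -0.052]
ft_force: [-0.2, -0.3, -1.0]
grip_width: 0.0289
```

```bash
python3 st.py .45 .21 .35
```

```text
t 23.65 p [0.4002 0.0979 0.3758] q [0.17 0.01 0.13 1.65 0.1  2.65] f [-0.19 -0.25 -1.03] w 0.0289
yaw x -52.2 z [ 0.026  0.103 -0.994] y [-0.791 -0.606 -0.084]
tool mm [ -56.3 -105.2   38.6]
```

Request:
apply_moves(
  moves=[
    [[0, -35, 0, 2], [0, -40, 0, 2], [0, -40, 0, 2], [0, -40, 0, 2], [0, -40, 0, 2], [0, -40, 0, 2], [0, -40, 0, 0], [0, -40, 0, 0], [0, -40, 0, 0], [0, -40, 0, 0]],
  ],
)

```text
clock: 24.65
eef_pos: [0.6931, 0.27, 0.3537]
tool_rot: [0.836, -0.545, -0.006, -0.067]
ft_force: [-0.6, -0.4, 0.6]
grip_width: 0.0289
```

```bash
python3 st.py
```

```text
t 24.65 p [0.6931 0.27   0.3537] q [0.33 0.81 1.27 1.94 0.09 3.06] f [-0.64 -0.44  0.62] w 0.0289
yaw x -66.0 z [ 0.063  0.118 -0.991] y [-0.912 -0.397 -0.105]
```

Request:
apply_moves(
  moves=[
    [[0, -30, 0, 0], [0, -30, 0, 0], [0, -30, 0, 0], [0, -30, 0, 0], [0, -30, 0, 0], [0, -30, 0, 0], [0, -30, 0, 0], [0, -30, 0, 0], [0, -30, 0, 0], [0, -30, 0, 0]],
  ],
)

```text
clock: 25.65
eef_pos: [0.814, 0.3313, 0.2807]
tool_rot: [0.821, -0.55, 0.047, -0.144]
ft_force: [-0.5, 0.1, -0.2]
grip_width: 0.0294
```

```bash
python3 st.py
```

```text
t 25.65 p [0.814  0.3313 0.2807] q [0.35 0.93 1.27 1.63 0.09 3.12] f [-0.47  0.07 -0.24] w 0.0294
yaw x -67.0 z [ 0.235  0.185 -0.954] y [-0.891 -0.353 -0.287]
```

Reaching past the limit does tilt the tool, now by about 17°, and the deep end is rising. Continue outward and upward.

Request:
apply_moves(
  moves=[
    [[0, -35, -15, 0], [0, -35, -15, 0], [0, -35, -15, 0], [0, -35, -15, 0], [0, -35, -15, 0], [0, -35, -15, 0], [0, -35, -15, 0], [0, -35, -15, 0], [0, -35, -15, 0], [0, -35, -15, 0]],
  ],
)

```text
clock: 26.65
eef_pos: [0.8618, 0.3408, 0.433]
tool_rot: [0.789, -0.538, 0.131, -0.266]
ft_force: [0.3, 0.3, -0.6]
grip_width: 0.0289
```

```bash
python3 st.py
```

```text
t 26.65 p [0.8618 0.3408 0.433 ] q [0.34 0.79 1.27 1.46 0.1  3.14] f [ 0.29  0.31 -0.55] w 0.0289
yaw x -67.1 z [ 0.492  0.279 -0.824] y [-0.779 -0.281 -0.561]
```

Request:
apply_moves(
  moves=[
    [[0, -40, 0, 0], [0, -40, 0, 0], [0, -40, 0, 0], [0, -40, 0, 0], [0, -40, 0, 0], [0, -40, 0, 0], [0, -40, 0, 0], [0, -40, 0, 0], [0, -40, 0, 0], [0, -40, 0, 0]],
  ],
)

```text
clock: 27.65
eef_pos: [0.9386, 0.3618, 0.549]
tool_rot: [0.743, -0.499, 0.219, -0.389]
ft_force: [-0.4, 0.0, -0.7]
grip_width: 0.0289
```

```bash
python3 st.py
```

```text
t 27.65 p [0.9386 0.3618 0.549 ] q [0.34 0.76 1.27 1.16 0.1  3.14] f [-0.39  0.03 -0.7 ] w 0.0289
yaw x -66.0 z [ 0.714  0.36  -0.6  ] y [-0.57  -0.2   -0.797]
```

Request:
apply_moves(
  moves=[
    [[0, -45, 0, 0], [0, -45, 0, 0], [0, -45, 0, 0], [0, -45, 0, 0], [0, -45, 0, 0], [0, -45, 0, 0], [0, -45, 0, 0], [0, -45, 0, 0], [0, -45, 0, 0], [0, -45, 0, 0]],
  ],
)

```text
clock: 28.65
eef_pos: [0.9273, 0.3528, 0.7563]
tool_rot: [0.674, -0.443, 0.309, -0.504]
ft_force: [-0.1, 0.3, -0.5]
grip_width: 0.0289
```

```bash
python3 st.py
```

```text
t 28.65 p [0.9273 0.3528 0.7563] q [0.33 0.63 1.27 0.95 0.1  3.14] f [-0.13  0.28 -0.52] w 0.0289
yaw x -65.4 z [ 0.863  0.405 -0.301] y [-0.286 -0.099 -0.953]
```

Request:
apply_moves(
  moves=[
    [[0, -40, 20, 0], [0, -40, 20, 0], [0, -40, 20, 0], [0, -40, 20, 0], [0, -40, 20, 0], [0, -40, 20, 0], [0, -40, 20, 0], [0, -40, 20, 0], [0, 0, 0, 0], [0, 0, 0, 0]],
  ],
)

```text
clock: 29.65
eef_pos: [0.9396, 0.3704, 0.8701]
tool_rot: [0.603, -0.39, 0.377, -0.585]
ft_force: [0.5, -0.1, -1.1]
grip_width: 0.0285
```

```bash
python3 st.py
```

```text
t 29.65 p [0.9396 0.3704 0.8701] q [0.35 0.63 1.28 0.68 0.07 3.14] f [ 0.49 -0.13 -1.08] w 0.0285
yaw x -65.7 z [ 0.911  0.412 -0.031] y [-0.029 -0.012 -1.   ]
```

The deep end now points up to within 1.8°. I'll bring it gently back over the bench and lower.

Request:
apply_moves(
  moves=[
    [[0, 10, -15, 0], [0, 15, -20, 0], [0, 15, -20, 0], [0, 15, -20, 0], [0, 15, -20, 0], [0, 15, -20, 0], [0, 15, -20, 0], [0, 15, -20, 0], [0, 10, -10, 0], [0, 0, 0, 0]],
  ],
)

```text
clock: 30.65
eef_pos: [0.782, 0.2979, 0.7339]
tool_rot: [0.606, -0.393, 0.375, -0.581]
ft_force: [0.5, 0.8, -1.1]
grip_width: 0.0293
```

```bash
python3 st.py
```

```text
t 30.65 p [0.782  0.2979 0.7339] q [0.33 0.07 0.09 0.07 0.09 3.14] f [ 0.52  0.81 -1.06] w 0.0293
yaw x -65.8 z [ 0.911  0.41  -0.044] y [-0.041 -0.016 -0.999]
```

Request:
apply_moves(
  moves=[
    [[0, 15, -12, 0], [0, 22, -18, 0], [0, 22, -18, 0], [0, 22, -18, 0], [0, 22, -18, 0], [0, 22, -18, 0], [0, 22, -18, 0], [0, 15, -10, 0], [0, 8, -5, 0], [0, 0, 0, 0]],
  ],
)

```text
clock: 31.65
eef_pos: [0.6519, 0.2389, 0.5724]
tool_rot: [0.604, -0.391, 0.377, -0.584]
ft_force: [1.0, 0.4, -0.3]
grip_width: 0.0285
```

```bash
python3 st.py
```

```text
t 31.65 p [0.6519 0.2389 0.5724] q [ 0.29 -0.17 -0.56 -0.35  0.13  3.14] f [ 1.02  0.36 -0.27] w 0.0285
yaw x -65.8 z [ 0.912  0.41  -0.035] y [-0.032 -0.013 -0.999]
```

Request:
apply_moves(
  moves=[
    [[0, 0, 0, 0], [0, 0, 0, 0], [0, 0, 0, 0], [0, 0, 0, 0], [0, 0, 0, 0], [0, 0, 0, 0], [0, 0, 0, 0], [0, 0, 0, 0], [0, 0, 0, 0], [0, 0, 0, 0]],
  ],
)

```text
clock: 32.65
eef_pos: [0.6543, 0.24, 0.5795]
tool_rot: [0.601, -0.389, 0.379, -0.586]
ft_force: [1.1, 0.0, -0.8]
grip_width: 0.0292
```

```bash
python3 st.py
python3 - <<'E'
from h import *
c=shot('wrist','wrist9'); s=shot('scene','scene9')
a=ld('wrist8')
def G(c): return cv2.GaussianBlur(cv2.cvtColor(c['color'],cv2.COLOR_RGB2GRAY).astype(np.float32),(3,3),0)
for n,g in (('8',G(a)),('9',G(c))):
    v=np.abs(np.diff(g[:,280:295].mean(1)));h=np.abs(np.diff(g[275:285].mean(0)));v2=np.abs(np.diff(g[:,345:358].mean(1)))
    print(n,'rows',[i for i in range(230,420) if v[i]>8 and v[i]==v[i-2:i+3].max()],[i for i in range(230,420) if v2[i]>8 and v2[i]==v2[i-2:i+3].max()],'cols',[i for i in range(250,390) if h[i]>8 and h[i]==h[i-2:i+3].max()])
# bystanders unmoved?
s0=ld('scene0')
for n,(u,v) in dict(tape=(337,399),jar=(307,192),vial=(285,224),stand=(343,200),pin=(355,195)).items():
    D=np.abs(G(s0)[v-18:v+18,u-18:u+18]-G(s)[v-18:v+18,u-18:u+18]); print(n,D.mean().round(1),D.max())
E
```

```text
t 32.65 p [0.6543 0.24   0.5795] q [ 0.29 -0.17 -0.55 -0.35  0.13  3.14] f [ 1.06  0.03 -0.84] w 0.0292
yaw x -65.8 z [ 0.912  0.41  -0.026] y [-0.024 -0.01  -1.   ]
8 rows [236, 266, 300, 388, 393, 403, 419] [266, 403, 419] cols [311, 317]
9 rows [241, 266, 419] [241, 266, 419] cols []
tape 4.1 7.75
jar 5.1 7.875
vial 5.2 8.125
stand 4.4 7.625
pin 4.2 7.25
```

Run:
```python
from h import *
for i in range(3):
    o=telemetry.get_obs();print(o['clock'],o['eef_pos'].round(4),o['joint_vel'].round(3)); cams.camera('scene')
M=R.from_quat(o['tool_rot']).as_matrix();print((-M[:,1]).round(3),np.degrees(np.arccos(-M[2,1])))
workorder.job_done()
```

```text
32.75 [0.6543 0.24   0.5795] [-0.001  0.     0.     0.    -0.002 -0.002]
32.8 [0.6543 0.24   0.5794] [ 0.     0.001 -0.001  0.     0.    -0.001]
32.85 [0.6543 0.24   0.5795] [-0.002  0.001 -0.001  0.001 -0.001 -0.001]
[0.024 0.01  1.   ] 1.5063081236180489
the job is handed in; nothing more can be done
```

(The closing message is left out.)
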